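# Clamp the loaded board in its test fixture

## Robot

A 6-joint arm with a two-finger parallel gripper is mounted at the origin on the work surface. World frame = base frame: x ahead of the robot, y to its left, z up, the work surface at z = 0. Lengths are in mm, angles in rad, forces in N, time in s.
With the tool pointing down it reaches from about 400 to 925 mm from the base axis. Payload 12.5 kg.
Tool frame: the origin (TCP) lies on the centre line of the jaws, within the pads' length; the fingertips stand 17 mm ahead of it and the grasp point (between the pads) lies 2 mm behind it; z points along the fingers, y is the line along which they close (so a half turn about z gives the same grasp; the last joint's range is limited). The gripper opens to 95 mm and grips with 3 to 60 N. Pads are 20 mm wide; open, the fingers measure 119 mm over their backs; the gripper's body (75 mm by 180 mm) begins 59 mm behind the grasp point.
Start: joints at [-1.426, 0.491, 1.559, -0, 1.092, -0.106], TCP at [155.134, -605.457, 231.661] pointing down, gripper open.
Joint ranges: [-3.1, 3.1], [-0.84, 2.19], [0.05, 2.79], [-1.13, 4.28], [0.06, 2.93], [-2.69, 2.69]. Speed limits (rad/s): [2.22, 2.22, 2.79, 3.14, 3.14, 3.14].

## Interface

Orientations are given as [roll, pitch, yaw] about the fixed x, y, z axes, in that order (R = Rz(yaw) Ry(pitch) Rx(roll)).
In Python, from cell import env gives the robot as it stands.
- The arm moves only by the tool drive_tool, never from a script. Its argument "deltas" is text: rows parted by semicolons, each of 4 numbers parted by spaces: the shift along the world's x, y, z normalised to -1 to 1, where 1 is 100 mm, then the turn about the world's z normalised to -1 to 1, where 1 is 180 degrees. A call has 1 to 10 rows; each row shifts and turns the commanded pose from where the row before left it; what a row does not reach is not made up. A row lasts 1/12 s, in which the tool goes at most 41.7 mm and 7.16 degrees, less where a joint would pass 70% of its speed; a pose out of reach is approached as far as the arm can. A call with a number of a shift or a turn outside -1 to 1 is refused whole. A call with a gripper value outside its range is refused whole. "gripper" is the closure, from 0 (fully open) to 1 (shut), set as the call begins (left out, the last holds). The fingers move at their own pace and stop on an object; the grip force is fixed at half the most. Time passes only in rows, so rows that do not move let the fingers close. It gives the time, the measured TCP pose, the force, the opening and the grip force at its end, in the units of the state.
- env.state(): the state, without advancing time (a new reading comes with each control period).
- env.read_camera(name): name is "scene" or "top"; returns (picture, depth): 480x640x3 uint8, red, green, blue; 480x640 float32, mm along the optical axis (not along the pixel's ray), 0 where there is no reading.
- env.camera_params(name): a dict with "mtx" (3x3 intrinsics, pixels), "k1" (the pictures are not rectified: a ray, as slopes to the right and down, at radius r is drawn at 1 + k1 r^2 times it, then the intrinsics apply), "camera_from_world" (4x4, takes a point from world to camera coordinates). Camera axes: x right, y down, z forward; pixel columns grow to the right and rows downward; lengths in mm; the calibration is good to about 2 mm. A picture is of the moment at which its call begins. camera_params takes no time and is no camera call.
- env.job_done(): hands the job in; it is judged then, once.
The state is a dict: "t": time; "joints": joint angles; "qvel": joint speeds; "tau": joint torques, N m; "eef_pos": TCP position; "tcp_rot": TCP orientation; "ft_force": force on the tool from outside, world axes, zero at the start; "moment": the same for the moment, N m; "opening": opening from 0.0 (shut) to 1.0 (fully open); "grip_force": force on a finger pad.
Only numpy, scipy, OpenCV 4.12 (cv2) and the standard library are available. Lean on these libraries where they do the work, as an engineer would, in place of code of your own. Each camera call takes 0.05 s, during which the arm holds its last target. There are 200 camera calls.

## Task

Two board test fixtures stand on the bench. On the one holding the green circuit board, slide the yellow safety catch fully out to its released end, then throw the red-knobbed lever fully over so that its rubber foot comes down on the board, and let go. Do not touch the empty fixture.

Things in the scene. Friction and masses are not known exactly. Their poses are not given: they have to be found in the camera images.
- fixture: The loaded test fixture: fixed grey box 220 x 220 mm, 50 mm high, with a green board 120 x 156 mm on it. Origin at the centre of its underside. x: the way the lever is thrown (away from the robot, turned up to 15 degrees); y: the way the catch slides to release; z up. Lever pivot at (-50, 0, 85) mm, hinge line along y.
- catch_tab (a point): Top centre of its yellow catch tab, 170 mm above the bench; axes as the fixture's. Tab 32 (x) x 14 (y) x 56 mm tall, on a 12 mm steel bolt that runs from it in -y, 44 mm below this point, across the front of the lever's rod. The bolt passes a guide block, 11 mm in -y of the locked tab, whose top is 35 mm below this point: push the tab from inside, above the guide, or pinch it.
- catch (a joint): Slide of that catch in m: 0 to 0.006 locked (start), 0.030 fully released, at its stop. Stays where left; about 3 N moves it. The bolt blocks the lever until about 0.020.
- lever_knob (a point): Centre of the red ball knob, 30 mm across, on the loaded fixture's lever: a 12 mm rod, 110 mm from pivot to this point. At the start it leans back (to -x) 36 degrees, knob 174 mm above the bench; thrown, it leans 36 degrees to +x. Rigid with it, 54 degrees ahead of the rod, is an arm 82 mm long with a rubber foot, nearly upright at first, that comes down onto the board.
- lever (a joint): Angle of that lever in rad: 0 to 0.03 leaning back (start), 0.625 upright, 1.25 fully over at its stop, foot down on the board. Stays where left; about 3 N at the knob moves it.
- spare: The other fixture, beside the loaded one on either side: same make and size, with its own yellow catch and red-knobbed lever, but empty, with bare brass pins and no green board. Fixed. Origin at the centre of its underside, axes as the loaded one's. Leave it alone.

How it is judged (in metres and radians):
On the way, in this order (a step that is already met when the one before it is completed fails the run):
1. the catch is slid out to its released end while the lever still leans back (value of joint catch above 0.022 m and value of joint lever below 0.15 rad), for 0.1 s.
2. the lever is thrown over (value of joint lever above 1.07 rad), for 0.2 s.
At the end, for the whole second after the job is handed in: The loaded fixture's catch is out (beyond 22 of its 30 mm) and its lever is over (beyond 1.07 rad, within about 10 degrees of its stop) and at rest (value of joint catch above 0.022 m and value of joint lever above 1.07 rad and velocity of joint lever between -0.05 and 0.05 rad/s); the robot touches nothing.
It fails at once if the robot touches the empty fixture, its catch or its lever (more than 2 N) (contact force between any of the fingers, the arm and spare above 2 N).
It also fails if it takes over 40 s, if anything falls off the work surface, if the arm or the gripper's body presses on something with over 40 N, if the wrist force passes 120 N, or if a joint passes its speed limit or range.

## Working session

There is one attempt and no reset: what is moved stays moved. The work goes in short steps, Python scripts to look and compute and a tool call to move; the robot and the scene stay as the last step left them, time stands still between calls to the robot, and variables do not carry over. Pictures are saved under pics/ and viewed, at most 10 in all, crops included, and the job is handed in when it is done.

Besides the shell and the picture viewer there is one more tool, called after "Call:" as a command line: name --argument value ..., lists and objects as JSON in quotes. drive_tool: Moves the arm, as the interface text tells. Its arguments: {"type":"object","properties":{"deltas":{"type":"string"},"gripper":{"type":"number"}},"required":["deltas"]}

```bash
mkdir -p pics; cat > h.py <<'E'
import numpy as np, cv2
from cell import env
def snap(n,f):
    im,d=env.read_camera(n); cv2.imwrite(f'pics/{f}.png',im[:,:,::-1]); np.savez(f'{f}.npz',im=im,d=d); return im,d
def world(n,d):
    p=env.camera_params(n);K=np.array(p['mtx']);k=p['k1'];T=np.linalg.inv(np.array(p['camera_from_world']))
    v,u=np.mgrid[0:480,0:640].astype(np.float32)
    pts=cv2.undistortPoints(np.stack([u.ravel(),v.ravel()],1)[:,None].astype(np.float64),K,np.array([k,0,0,0,0.])).reshape(480,640,2)
    P=np.dstack([pts*d[...,None],d]); return P@T[:3,:3].T+T[:3,3]
E
python3 - <<'E'
from h import *
for n in('scene','top'):
    im,d=snap(n,n+'0'); W=world(n,d); hsv=cv2.cvtColor(im,cv2.COLOR_RGB2HSV)
    for c,lo,hi in(('red',(0,150,60),(6,255,255)),('yel',(20,130,80),(35,255,255)),('grn',(45,80,30),(85,255,255))):
        m=cv2.inRange(hsv,lo,hi); N,l,s,ce=cv2.connectedComponentsWithStats(m)
        for i in range(1,N):
            if s[i,4]>25:
                w=W[(l==i)&(d>0)]; 
                if len(w): print(n,c,s[i],np.median(w,0).round(),w.min(0).round(),w.max(0).round())
E
```

```text
scene red [263 136  14  15 168] [ 481. -209.  181.] [ 282. -456.   -4.] [ 491. -200.  191.]
scene red [408 242  19  19 286] [498. 173. 183.] [307.  62.  -2.] [507. 185. 191.]
scene yel [277 167  15  32 383] [ 514. -125.  148.] [ 344. -323.   -5.] [ 527. -120.  171.]
scene yel [411 292  26  37 561] [558. 239. 153.] [400. 164.  -3.] [568. 244. 171.]
scene yel [352 350  19  19 103] [638. 203.  64.] [628. 181.  55.] [644. 221.  67.]
scene grn [     0     39    640    441 167195] [487.  86.  -1.] [-1624. -2127.  -745.] [954. 581. 308.]
scene grn [202 105  30  31 419] [ 410. -524.   65.] [ 354. -543.   43.] [ 460. -506.   87.]
scene grn [258 181   6   8  30] [ 443. -304.   -1.] [ 433. -317.   -4.] [ 531. -171.  126.]
scene grn [ 277  293  119  109 4971] [644. 153.  58.] [569.  64.  45.] [714. 235.  73.]
top red [ 12 174  43  27 717] [618. 545. 103.] [597. 526.   0.] [644. 617. 108.]
top red [221 246  17  18 238] [492. 167. 187.] [479. 156. 178.] [505. 182. 193.]
top red [466 251  18  17 243] [ 477. -214.  187.] [ 465. -229.  177.] [ 490. -202.  193.]
top red [  3 326  13  28 126] [351. 575
[... 287 characters left out ...]
  70.]
top red [627 351   8   5  30] [ 294. -552.   45.] [ 290. -561.   38.] [ 298. -546.   47.]
top yel [  18   68   62   66 1381] [784. 556.  39.] [742. 495.  -3.] [877. 623.  55.]
top yel [212 172  20   6  63] [638. 204.  65.] [634. 185.  56.] [645. 219.  69.]
top yel [185 209  10  21 177] [550. 234. 169.] [534. 227. 157.] [566. 242. 175.]
top yel [409 230  16  20 191] [ 511. -129.  169.] [ 495. -140.  133.] [ 526. -121.  173.]
top grn [     0     22    640    458 214331] [455.  63.   0.] [  37. -644.   -8.] [955. 682. 585.]
top grn [ 205  136   93   74 4408] [642. 144.  59.] [573.  65.  46.] [714. 236. 169.]
top grn [  0 326  11  30 127] [356. 573. 126.] [326. 565. 112.] [376. 587. 134.]
```

View pics/scene0.png

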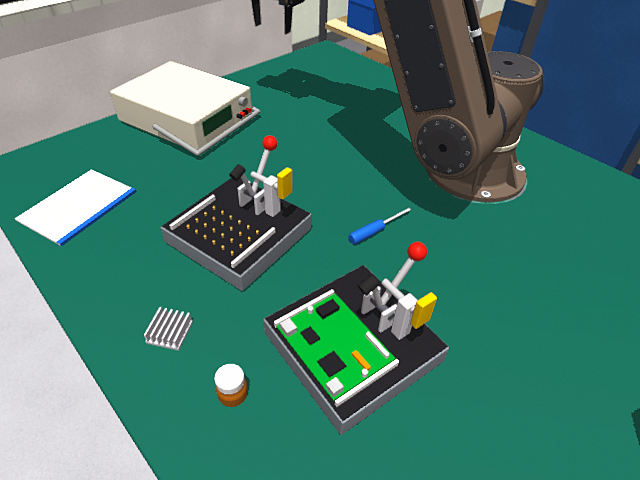

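View pics/top0.png

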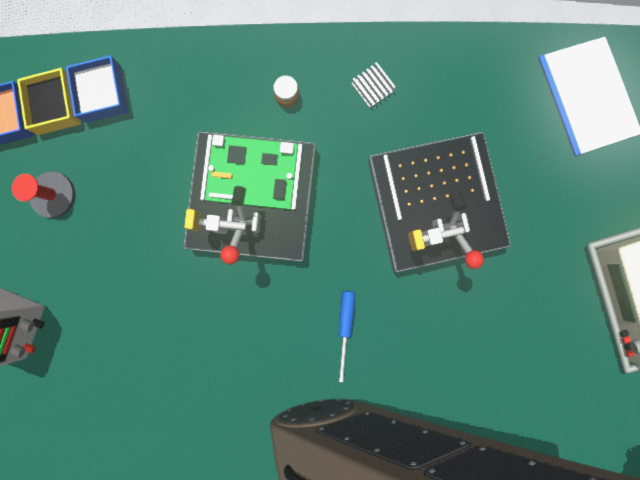

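The scene picture shows the green board on the near fixture, with its knob at (417,251) and tab at (424,310). In the top picture that is the left fixture, with its knob at (230,255) and tab at (190,219). The spare is on the right (-y). Next I'll measure the yaw and refine the tab and knob positions.

```bash
python3 - <<'E'
from h import *
z=np.load('top0.npz');im,d=z['im'],z['d'];W=world('top',d);hsv=cv2.cvtColor(im,cv2.COLOR_RGB2HSV)
m=cv2.inRange(hsv,(45,150,120),(75,255,255));m[:,:190]=0;m[:,320:]=0;m[:125]=0;m[215:]=0
w=W[(m>0)&(abs(W[...,2]-58)<12)];r=cv2.minAreaRect(w[:,:2].astype(np.float32));print('board',r)
# box edges: pts at z~50
b=(abs(W[...,2]-50)<6)&(W[...,1]>0)&(W[...,1]<300)&(W[...,0]>430)&(W[...,0]<770)
b=cv2.morphologyEx(b.astype(np.uint8),cv2.MORPH_OPEN,np.ones((5,5)))
r=cv2.minAreaRect(W[b>0][:,:2].astype(np.float32));print('box',r)
for sl,lo,hi,zz in(((slice(200,235),slice(178,202)),(20,130,80),(35,255,255),165),((slice(240,270),slice(215,245)),(0,150,60),(6,255,255),170)):
    q=W[sl][(cv2.inRange(hsv,lo,hi)[sl]>0)];q=q[q[:,2]>zz];print(q.mean(0),q.min(0),q.max(0),cv2.minAreaRect(q[:,:2].astype(np.float32)))
s=env.state();print({k:np.round(s[k],3) for k in('t','joints','eef_pos','tcp_rot','ft_force','opening')})
E
```

```text
board ((0.0, 0.0), (0.0, 0.0), 0.0)
box ((603.3009643554688, 155.71437072753906), (220.72555541992188, 220.20346069335938), 83.00843048095703)
[550.76642714 234.18614245 169.40722096] [535.55058316 226.78701525 165.06390461] [566.46638983 242.20743856 174.93026507] ((551.0193481445312, 234.67288208007812), (14.501046180725098, 30.902605056762695), 85.88140106201172)
[491.98046135 167.75430857 186.72569598] [478.60319569 155.72035419 178.39170983] [505.2557504  181.6537801  193.30974871] ((491.9180603027344, 168.73629760742188), (25.938983917236328, 26.596189498901367), 89.27303314208984)
{'t': np.float64(0.1), 'joints': array([-1.426,  0.491,  1.559,  0.   ,  1.092, -0.106]), 'eef_pos': array([ 155.115, -605.243,  231.126]), 'tcp_rot': array([-3.141, -0.   ,  0.251]), 'ft_force': array([ 0.068, -0.133,  0.746]), 'opening': np.float64(1.0)}
```

Call:
drive_tool --deltas "0 0 0.35 -0.0378; 0 0 0.35 -0.0378; 0 0 0.35 -0.0378; 0.36 0.19 0 0; 0.36 0.19 0 0; 0.36 0.19 0 0; 0.36 0.19 0 0; 0.36 0.19 0 0; 0.36 0.19 0 0; 0.36 0.19 0 0" --gripper 1

```text
t: 0.93
eef_pos: [408.6, -471.1, 336.5]
tcp_rot: [-3.141, 0.0, -0.106]
ft_force: [-0.0, -0.8, 0.0]
opening: 0.358
grip_force: 0.0
```

Call:
drive_tool --deltas "0.1 0.38 0 0; 0.1 0.38 0 0; 0.1 0.38 0 0; 0.1 0.38 0 0; 0.1 0.38 0 0; 0.1 0.38 0 0; 0.1 0.38 0 0; 0.1 0.38 0 0; 0.1 0.38 0 0; 0.1 0.38 0 0"

```text
t: 1.77
eef_pos: [507.1, -90.5, 336.6]
tcp_rot: [3.142, 0.0, -0.106]
ft_force: [0.1, -1.2, 0.3]
opening: 0.005
grip_force: 0.0
```

Call:
drive_tool --deltas "0.05 0.36 0 0; 0.05 0.36 0 0; 0.05 0.36 0 0; 0.05 0.36 0 0; 0.05 0.36 0 0; 0.05 0.36 0 0; 0.05 0.36 0 0; 0.05 0.36 0 0; 0 0 -0.3 0; 0 0 -0.3 0"

```text
t: 2.6
eef_pos: [547.3, 197.7, 276.5]
tcp_rot: [-3.141, -0.002, -0.102]
ft_force: [1.0, -0.2, -0.8]
opening: 0.01
grip_force: 0.0
```

```bash
python3 - <<'E'
from h import *
im,d=snap('scene','scene1');cv2.imwrite('pics/s1c.png',cv2.resize(im[200:400,330:530,::-1],(600,600)))
print(env.state()['eef_pos'],env.state()['ft_force'])
E
```

```text
[545.04742386 196.22284889 269.84936953] [-0.37081414  0.29738559 -4.91064855]
```

View pics/s1c.png

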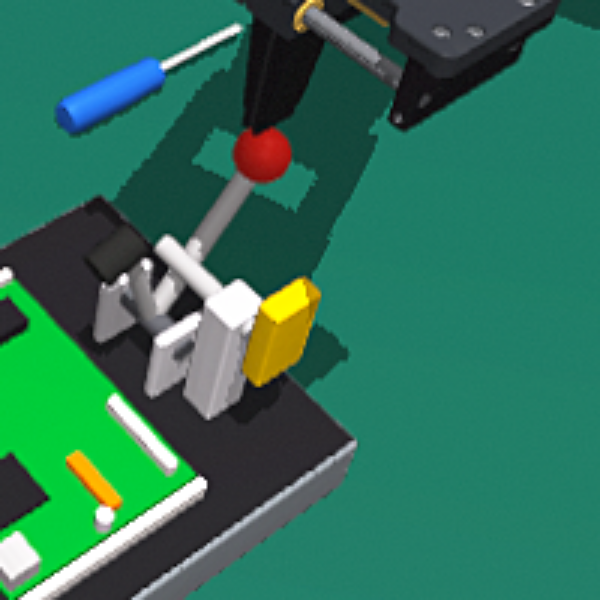

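The crop shows the closed fingers above the loaded fixture, at about (260,120). The tab at (285,330), guide at (220,345) and bolt are all clear for the descent.

Call:
drive_tool --deltas "0 0.05 -0.35 0; 0 0 -0.35 0; 0 0 -0.25 0; 0 0 -0.1 0; 0 0 0 0; 0 0 0 0"

```text
t: 3.15
eef_pos: [547.7, 200.5, 172.7]
tcp_rot: [-3.142, -0.0, -0.106]
ft_force: [-0.6, -0.9, -0.1]
opening: 0.002
grip_force: 0.0
```

Call:
drive_tool --deltas "0.01 0.1 0 0; 0.01 0.1 0 0; 0.01 0.06 0 0; 0.005 0.05 0 0; 0.005 0.05 0 0; 0 0 0 0"

```text
t: 3.65
eef_pos: [551.2, 237.6, 171.9]
tcp_rot: [-3.141, -0.001, -0.105]
ft_force: [0.6, -0.5, -0.6]
opening: 0.005
grip_force: 0.0
```

Call:
drive_tool --deltas "0.003 0.03 0 0; 0.003 0.03 0 0; 0.003 0.03 0 0; 0 0 0 0"

```text
t: 3.98
eef_pos: [552.1, 245.9, 171.6]
tcp_rot: [3.142, 0.0, -0.105]
ft_force: [-0.5, -1.7, 1.0]
opening: 0.007
grip_force: 0.5
```

```bash
python3 - <<'E'
from h import *
im,d=snap('scene','scene2');cv2.imwrite('pics/s2c.png',cv2.resize(im[200:400,330:530,::-1],(600,600)))
print(env.state()['eef_pos'],env.state()['ft_force'])
E
```

```text
[552.00144001 245.78101087 171.53358812] [ 0.58026248 -0.8042934  -0.17202581]
```

View pics/s2c.png

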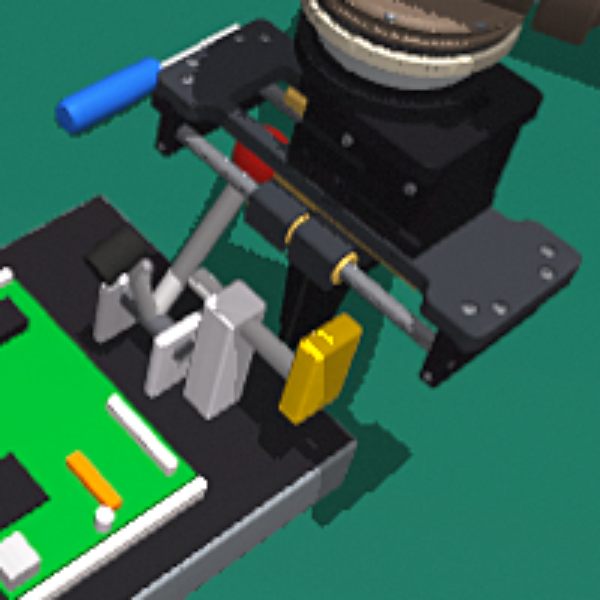

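The crop shows the tab pushed well out, at (320,370), with the bolt clear of the rod. I'll push on until the stop gives a reaction force.

Call:
drive_tool --deltas "0.002 0.02 0 0; 0.002 0.02 0 0; 0 0 0 0; 0 0 0 0"

```text
t: 4.37
eef_pos: [552.4, 249.0, 171.5]
tcp_rot: [3.14, 0.0, -0.105]
ft_force: [-0.4, -6.5, 1.4]
opening: 0.003
grip_force: 3.0
```

Call:
drive_tool --deltas "0.002 0.02 0 0; 0.002 0.02 0 0; 0 0 0 0; 0 0 0 0"

```text
t: 4.7
eef_pos: [552.5, 250.0, 171.6]
tcp_rot: [3.135, 0.002, -0.105]
ft_force: [-1.6, -25.9, 5.9]
opening: 0.002
grip_force: 13.4
```

Call:
drive_tool --deltas "-0.01 -0.1 0 0; -0.01 -0.1 0 0; 0 0 0.4 0; 0 0 0.3 0; -0.33 -0.2 0 0; -0.33 -0.2 0 0; -0.33 -0.17 0 0; 0 0 0 0; 0 0 0 0"

```text
t: 5.45
eef_pos: [450.9, 176.1, 242.3]
tcp_rot: [-3.141, -0.001, -0.106]
ft_force: [0.6, -0.2, 0.3]
opening: 0.003
grip_force: 0.0
```

```bash
python3 - <<'E'
from h import *
print(env.state()['eef_pos'],env.state()['ft_force'])
im,d=env.read_camera('scene');W=world('scene',d);hsv=cv2.cvtColor(im,cv2.COLOR_RGB2HSV)
z=np.load('scene0.npz')
for i,D in((im,d),(z['im'],z['d'])):
    W=world('scene',D);h=cv2.cvtColor(i,cv2.COLOR_RGB2HSV)
    for lo,hi,box in(((20,130,80),(35,255,255),(500,600,200,300)),((0,150,60),(6,255,255),(460,530,140,200))):
        m=(cv2.inRange(h,lo,hi)>0)&(W[...,0]>box[0])&(W[...,0]<box[1])&(W[...,1]>box[2])&(W[...,1]<box[3])&(W[...,2]>100)
        print(W[m].mean(0).round(1),np.median(W[m],0).round(1),m.sum())
E
```

```text
[450.9241841  176.13882153 242.3208858 ] [ 0.5934782  -0.20905816  0.2520395 ]
[559.7 266.4 150.4] [562.1 267.6 153.2] 554
[497.4 172.7 182.2] [498.6 173.4 183.4] 285
[556.6 237.9 150.4] [558.8 239.3 153.1] 551
[497.6 172.7 182.5] [498.3 173.2 183.4] 281
```

Call:
drive_tool --deltas "0 -0.04 -0.3 0; 0 0 -0.24 0; 0 0 -0.1 0; 0 0 0 0; 0 0 0 0; 0.15 -0.016 0 0; 0.15 -0.016 0 0; 0.15 -0.016 0 0; 0 0 0 0"

```text
t: 6.25
eef_pos: [499.5, 167.9, 178.7]
tcp_rot: [-3.141, -0.003, -0.106]
ft_force: [0.1, -0.2, 0.3]
opening: 0.005
grip_force: 0.0
```

Call:
drive_tool --deltas "0.12 -0.013 0 0; 0.12 -0.013 0 0; 0.12 -0.013 0 0; 0.12 -0.013 0 0; 0.12 -0.013 0 0; 0 0 0 0"

```text
t: 6.75
eef_pos: [558.2, 161.3, 178.1]
tcp_rot: [-3.141, -0.002, -0.106]
ft_force: [-0.3, -0.3, -0.2]
opening: -0.001
grip_force: 0.0
```

Call:
drive_tool --deltas "0.1 -0.01 0 0; 0.1 -0.01 0 0; 0.08 -0.008 0 0; 0.04 -0.004 0 0; 0 0 0 0; 0 0 0 0"

```text
t: 7.25
eef_pos: [589.1, 158.0, 177.7]
tcp_rot: [-3.142, -0.001, -0.106]
ft_force: [-0.5, -0.1, 0.8]
opening: 0.003
grip_force: 0.4
```

```bash
python3 - <<'E'
from h import *
im,d=snap('scene','scene3');cv2.imwrite('pics/s3c.png',cv2.resize(im[200:400,290:490,::-1],(600,600)))
print(env.state()['eef_pos'],env.state()['ft_force'])
E
```

```text
[589.04036565 158.08391422 177.82800518] [-0.23149586 -0.26782507  0.26713212]
```

View pics/s3c.png

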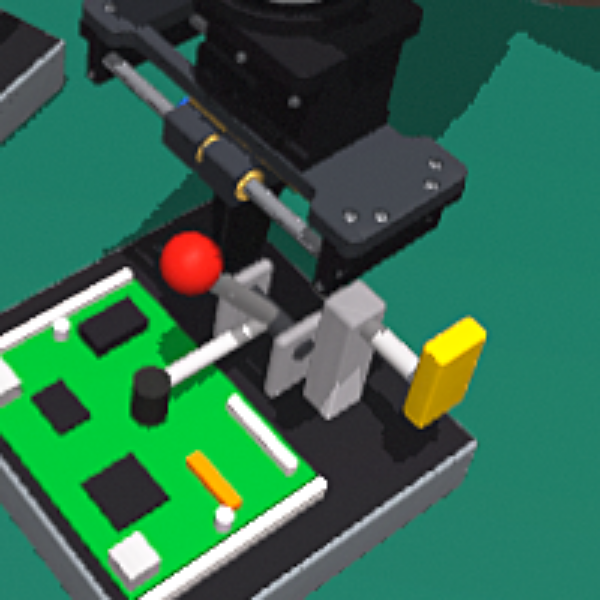

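The crop shows the lever almost over: knob at (190,263), foot at (150,395) near the board. I'll push on to the stop.

Call:
drive_tool --deltas "0.03 -0.003 0 0; 0.03 -0.003 0 0; 0.03 -0.003 0 0; 0 0 0 0; 0 0 0 0"

```text
t: 7.72
eef_pos: [591.8, 157.7, 177.2]
tcp_rot: [3.14, 0.014, -0.105]
ft_force: [-32.3, 2.0, 13.9]
opening: 0.008
grip_force: 16.5
```

The reaction force shows it is at the stop. I'll back off and clear out.

Call:
drive_tool --deltas "-0.15 0.016 0 0; -0.2 0.02 0 0; -0.2 0.02 0 0; -0.2 0.02 0.2 0; -0.1 0 0.35 0; 0 0 0.35 0; 0 0 0.3 0; 0 0 0 0; 0 0 0 0; 0 0 0 0"

```text
t: 8.55
eef_pos: [512.6, 164.7, 297.1]
tcp_rot: [3.141, 0.0, -0.105]
ft_force: [-0.2, 0.5, -0.4]
opening: 0.006
grip_force: 0.0
```

```bash
python3 - <<'E'
from h import *
im,d=snap('scene','scene4');cv2.imwrite('pics/s4c.png',cv2.resize(im[200:400,290:490,::-1],(600,600)))
W=world('scene',d);h=cv2.cvtColor(im,cv2.COLOR_RGB2HSV)
for lo,hi in(((20,130,80),(35,255,255)),((0,150,60),(6,255,255))):
    m=(cv2.inRange(h,lo,hi)>0)&(W[...,0]>450)&(W[...,1]>120)&(W[...,2]>100);print(np.median(W[m],0).round(1))
print(env.state()['eef_pos'],env.state()['ft_force'])
E
```

```text
[555.2 264.6 164.8]
[623.  158.1 182.3]
[512.49894434 164.65060089 296.58390254] [-0.64317843 -0.63180675 -0.96431762]
```

View pics/s4c.png

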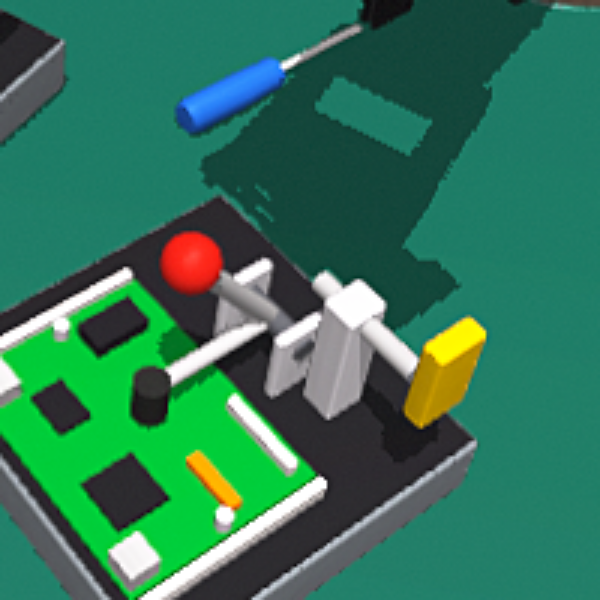

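The final crop shows the knob at (190,263), the foot down on the board at (150,395), the tab out at (445,372), and the gripper clear. The knob moved about 125 mm, close to the 129 mm expected for a full throw.

```bash
python3 -c "
from cell import env
print(env.job_done())"
```

```text
the job is handed in; nothing more can be done
None
```

I slid the loaded fixture's catch to its stop, threw its lever fully over so the foot is down on the board, backed the arm clear without going near the empty fixture, and handed the job in; no verdict came back.

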